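Stand the tall gel cassette in the casting stand

TASK

Take the taller of the two glass gel cassettes out of the metal drying rack and slide it down into the slot of the grey casting stand, so that it stands upright with its lower edge fully home on the slot's floor, and let go of it. Lower it in rather than dropping it, and leave the short cassette in its place in the rack.

Things in the scene. Friction and masses are not known exactly. Their poses are not given: they have to be found in the camera images.
- tall_cassette: The taller greenish frosted-glass gel cassette, dark side edges: a rigid slab 8 mm thick (its x), 80 mm wide (y), 100 mm high (z, up), 0.1 to 0.2 kg. Origin: centre of its underside. The same when turned half round about z. Starts upright in one of the rack's two places, underside 8 mm above the worktop; can be pinched across its 8 mm at the top.
- short_cassette: The shorter cassette, same make, 8 mm (x) by 80 mm (y) by 70 mm high (z), in the other place of the drying rack. Origin: centre of its underside. Stays where it is. (The lidded gel tank behind the casting stand, between it and the rack, is 95 mm high: carry the tall cassette higher than that.)
- drying_rack: Bare metal rack, fixed. Origin: centre of the underside of its base, 150 (x) by 110 (y) by 8 mm. Two places at x = -48 and +48 mm, each an 11 mm gap along x between upright rods (8 mm thick, at y = -26 and +26 mm, tops 44 mm above the worktop). A cassette in it has its x along the rack's x and lifts straight out. Which cassette is in which place varies.
- casting_stand: Grey plastic stand, fixed. Origin: centre of its underside, below the slot's middle. Base 90 (x) by 130 (y) by 10 mm. One open-topped slot along y: 11 mm wide (x), 108 mm long between end cheeks 46 mm high, floor at z = 10 mm. From z = 38 mm flared lips widen it to 23 mm at z = 49 mm (top). A seated cassette has its x along the stand's x, either way round, its underside at z = 10 mm.

How it is judged (in metres and radians):
At the end, for the whole second after the job is handed in: The tall cassette rests released on the slot floor: underside 5 to 15 mm above the stand's origin, within 10 mm across and 20 mm along the slot of its middle, within 10 degrees of upright and 12 of the slot direction. The short cassette is within 20 mm of its start and 15 degrees of upright (z of tall_cassette in the frame of casting_stand between 0.005 and 0.015 m and x of tall_cassette in the frame of casting_stand between -0.01 and 0.01 m and y of tall_cassette in the frame of casting_stand between -0.02 and 0.02 m and angle between tall_cassette's own z axis and vertical below 0.18 rad and angle between the x axis of tall_cassette and the x axis of casting_stand, either way round below 0.22 rad and linear speed of tall_cassette below 0.02 m/s and distance of short_cassette from where it was at the start of the episode below 0.02 m and angle between short_cassette's own z axis and vertical below 0.26 rad); the robot touches nothing.
It fails at once if the tall cassette is dropped: out of the fingers it falls faster than 0.5 m/s (a free fall of about 13 mm) (contact force between tall_cassette and the fingers below 0.05 N and linear speed of tall_cassette above 0.5 m/s).
It also fails if it takes over 32 s, if anything falls off the work surface, if the arm or the gripper's body presses on something with over 40 N, if the wrist force passes 120 N, or if a joint passes its speed limit or range.

ROBOT

A 7-joint arm with a two-finger parallel gripper is mounted at the origin on a cart in front of the work surface, level with it; the furniture and walls round the work are solid. World frame = base frame: x ahead of the robot, y to its left, z up, the work surface at z = 0. Lengths are in mm, angles in rad, forces in N, time in s.
With the tool pointing down it reaches from about 350 to 900 mm from the base axis. Payload 8.1 kg.
Tool frame: the origin (TCP) lies at the very end of the fingers, on their centre line; the grasp point (between the pads) lies 19 mm behind it; z points along the fingers, y is the line along which they close (so a half turn about z gives the same grasp; the last joint's range is limited). The gripper opens to 85 mm and grips with 20 to 120 N. Pads are 22 mm wide; open, the fingers measure 114 mm over their backs; the gripper's body (76 mm by 85 mm) begins 54 mm behind the grasp point. The pads swing forward as they close: fully open they stand 13 mm farther back than shut.
Start: joints at [-1.426, 0.434, 0.025, 1.573, -0.012, 1.134, -0.075], TCP at [153.322, 605.916, 231.323] pointing down, gripper open.
Joint ranges: [-2.62, 2.62], [-0.44, 2.09], [-1.27, 1.32], [0.08, 2.57], [-1.32, 4.46], [0.12, 2], [-2.74, 2.74]. Speed limits (rad/s): [2.22, 2.22, 3.01, 3.01, 3.14, 3.14, 3.14].

INTERFACE

Orientations are given as a rotation vector (axis times angle).
In Python, from bench import * gives the robot as it stands.
- The arm moves only by the tool apply_moves, never from a script. Its argument "motion" is text: rows parted by semicolons, each of 5 numbers parted by spaces: the opening, from 0 (shut) to 1 (fully open), then the shift along the tool's x, y, z in mm, then the turn about the tool's z in rad. A call has 1 to 20 rows; each row is the pose to reach, as a shift and turn from the pose commanded when the call began, along the tool's axes at that moment; what a row does not reach only later rows make up. A row lasts 1/12 s, in which the tool goes at most 41.7 mm and 7.16 degrees, less where a joint would pass 70% of its speed; a pose out of reach is approached as far as the arm can. A call with a gripper value outside its range is refused whole. The fingers move at their own pace and stop on an object; "newtons" is the grip in N (left out, the last holds). Time passes only in rows, so rows that repeat a pose let the fingers close. It gives the time, the measured TCP pose, the force, the opening and the grip force at its end, in the units of the state.
- get_obs(): the state, without advancing time (a new reading comes with each control period).
- grab_frame(name): name is "side" or "top"; returns a dict with "frame" (420x560x3 uint8, red, green, blue), "depth" (420x560 float32, mm along the optical axis (not along the pixel's ray), 0 where there is no reading), "K" (3x3 intrinsics, pixels), "pose" (4x4, takes a point from camera to world coordinates). Camera axes: x right, y down, z forward; pixel columns grow to the right and rows downward; lengths in mm; the calibration is good to about 2 mm. A picture is of the moment at which its call begins.
- close_job(): hands the job in; it is judged then, once.
Trained networks look in a picture, given as the dict that the camera call returned (one of the last four; its "shot" number tells which), for a name from the list of things; names that differ only in an ending like _2 or _b are one class to them, and where a whole thing is asked for, a point or a joint stands for the part that bears it (a point fixed in the world has none). Each returns a list of dicts, best first, with "confidence" (0 to 1); they miss things now and then, are a little off and sometimes report something else, mostly with a low value. They report only what shows in the picture. A call takes as long as a camera call.
- find_in(query, picture): "location" ([x, y, z] in mm, in world coordinates, good to about 4 mm: the middle of the surface that is visible of it).
- regions_of(query, picture): "mask" (420x560 bool, what is visible of it).
- landmark_of(query, picture): "location" ([x, y, z] in mm, in world coordinates, good to about 4 mm: a listed point, or the origin of a listed thing).
The state is a dict: "time_s": time; "joint_pos": joint angles; "joint_velocities": joint speeds; "joint_efforts": joint torques, N m; "eef_pos": TCP position; "eef_rot": TCP orientation; "contact_force": force on the tool from outside, world axes, zero at the start; "wrist_torque": the same for the moment, N m; "grip_width": finger opening in mm; "grasp_force": force on a finger pad.
Only numpy, scipy, OpenCV 4.12 (cv2) and the standard library are available. Lean on these libraries where they do the work, as an engineer would, in place of code of your own. Each camera call takes 0.05 s, during which the arm holds its last target. There are 200 camera calls.

## Working session

There is one attempt and no reset: what is moved stays moved. The work goes in short steps, Python scripts to look and compute and a tool call to move; the robot and the scene stay as the last step left them, time stands still between calls to the robot, and variables do not carry over. Pictures are saved under pics/ and viewed, at most 10 in all, crops included, and the job is handed in when it is done.

Besides the shell and the picture viewer there is one more tool, called after "Request:" as name(argument=value, ...) on one line, values as JSON. apply_moves: Moves the arm, as the interface text tells. Its arguments: {"type":"object","properties":{"motion":{"type":"string"},"newtons":{"type":"number"}},"required":["motion"]}

```bash
mkdir -p pics
cat > h.py <<'E'
from bench import *
import numpy as np, cv2
from scipy.spatial.transform import Rotation as R
def pts(p):
    d=p["depth"];v,u=np.mgrid[:420,:560];K=p["K"]
    c=np.stack([(u-K[0,2])/K[0,0]*d,(v-K[1,2])/K[1,1]*d,d,np.ones_like(d)],-1)
    w=c@np.array(p["pose"]).T; w=w[...,:3]; w[d==0]=np.nan; return w
def save(p,n): cv2.imwrite(f"pics/{n}.png",p["frame"][...,::-1])
E
python3 - <<'E'
from h import *
np.set_printoptions(precision=3,suppress=True)
o=get_obs();print(o["eef_pos"],o["eef_rot"],R.from_rotvec(o["eef_rot"]).as_matrix())
ims=[]
for c in("top","side"):
    p=grab_frame(c);ims.append(p["frame"]);print(c,np.array(p["pose"]).tolist())
    w=pts(p)
    for n in("tall_cassette","short_cassette","drying_rack","casting_stand"):
        l=landmark_of(n,p);print(n,[(np.round(x["location"]),round(x["confidence"],2)) for x in l[:2]])
        for r in regions_of(n,p)[:1]:
            m=r["mask"];q=w[m];q=q[~np.isnan(q[:,0])]
            vv,uu=np.nonzero(m)
            if len(q)<10: print(' few',m.sum(),len(q));continue
            print('  mask',m.sum(),uu.min(),uu.max(),vv.min(),vv.max(),'zpct',np.percentile(q[:,2],[2,50,98]))
            t=q[q[:,2]>np.percentile(q[:,2],98)-6]
            b=cv2.minAreaRect(t[:,:2].astype(np.float32));print('  top rect',b)
    np.save(f"{c}.npy",w)
    save(p,c+"0")
E
```

```text
[153.22  605.384 230.515] [-0.388 -3.117  0.003] [[-0.969  0.245 -0.   ]
 [ 0.245  0.969 -0.002]
 [-0.    -0.002 -1.   ]]
top [[0.027111217109070013, -0.987533016484848, 0.15505974093620137, 380.23587313879125], [-0.9994903695755808, -0.024164303623200076, 0.020858752505231563, 178.50973252538242], [-0.01685179612188507, -0.15554622394241144, -0.9876848632963469, 898.0697617033704], [0.0, 0.0, 0.0, 1.0]]
tall_cassette [(array([544., 348.,  10.]), 0.67)]
  mask 725 164 218 191 207 zpct [ 14.543  84.103 110.13 ]
  top rect ((546.4550170898438, 347.4862060546875), (8.89250659942627, 79.28287506103516), 4.643205165863037)
short_cassette [(array([448., 338.,  10.]), 0.89)]
  mask 428 169 220 249 259 zpct [ 7.537 69.391 80.671]
  top rect ((451.0483703613281, 340.567138671875), (8.271500587463379, 79.12687683105469), 4.415961265563965)
drying_rack [(array([504., 342.,   1.]), 0.94)]
  mask 3619 169 229 190 271 zpct [ 4.938  8.403 40.237]
  top rect ((490.0207214355469, 348.1840515136719), (105.71826171875, 68.84337615966797), 5.024503231048584)
casting_stand [(array([442.,  30.,  -5.]), 0.
[... 649 characters left out ...]
954307556152, 74.50585174560547), 4.258398532867432)
short_cassette [(array([449., 335.,  11.]), 0.51)]
  mask 173 249 256 165 200 zpct [15.119 55.606 78.675]
  top rect ((452.10076904296875, 334.2928771972656), (8.081951141357422, 72.48894500732422), 4.232847690582275)
drying_rack [(array([498., 339.,   3.]), 0.8)]
  mask 642 242 287 180 208 zpct [ 3.679  8.053 38.639]
  top rect ((477.865966796875, 318.4496154785156), (47.409423828125, 107.71300506591797), 66.82638549804688)
casting_stand [(array([440.,  30.,  -1.]), 0.81)]
  mask 2585 224 279 238 301 zpct [ 5.6   10.647 47.941]
  top rect ((440.06707763671875, 31.903942108154297), (120.9867935180664, 35.86030578613281), 80.61872863769531)
```

View pictures.

View pics/top0.png

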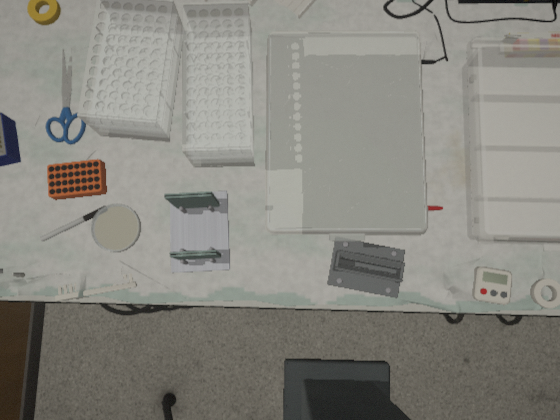

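View pics/side0.png

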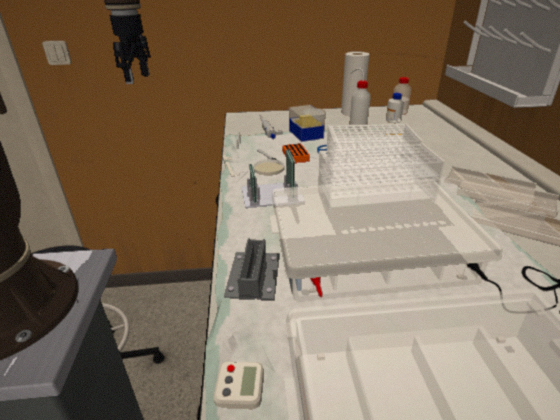

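Run:
```python
import numpy as np, cv2
w=np.load("top.npy").reshape(-1,3); w=w[~np.isnan(w[:,0])]
# stand lips: fine look, high points near stand
s=w[(abs(w[:,0]-440)<75)&(abs(w[:,1]-32)<85)]
for lo,hi in((44,60),(60,75),(20,60),(5,15)):
    t=s[(s[:,2]>lo)&(s[:,2]<hi)]
    print(lo,hi,len(t),cv2.minAreaRect(t[:,:2].astype(np.float32)) if len(t)>5 else '')
# slot profile
a=-0.17; c=s[:,:2]-[440,33]; x=c@[np.cos(a),np.sin(a)]; y=c@[-np.sin(a),np.cos(a)]
for i in range(-52,54,4):
    m=(abs(x-i)<2)&(abs(y)<35); print(i,m.sum(),np.round(np.percentile(s[m,2],[10,50,90])) if m.any() else '')
# things >60 overall
h=w[(w[:,2]>60)&(w[:,2]<130)&(w[:,0]>250)&(w[:,1]>-100)]
im=np.zeros((120,150),np.uint8)
g=((h[:,:2]-[250,-100])/5).astype(int);k=(g[:,0]<100)&(g[:,1]<120)
im[g[k,1],g[k,0]]=255
n,l,st,ce=cv2.connectedComponentsWithStats(im)
for q in st[1:]: print('tall box x',250+5*q[0],250+5*(q[0]+q[2]),'y',-100+5*q[1],-100+5*(q[1]+q[3]),q[4])
```

```text
44 60 664 ((439.85791015625, 33.82008361816406), (119.94467163085938, 35.95767593383789), 80.3292465209961)
60 75 70 ((491.9134521484375, 31.873573303222656), (1.994651436805725, 167.91250610351562), 1.4047050476074219)
20 60 1117 ((439.8803405761719, 33.71004104614258), (120.28565216064453, 36.0438117980957), 80.7311782836914)
5 15 3671 ((434.47991943359375, 32.00566101074219), (129.14329528808594, 170.58152770996094), 0.7601901888847351)
-52 84 [4. 5. 7.]
-48 89 [3. 5. 7.]
-44 91 [ 6.  9. 12.]
-40 85 [ 8. 10. 12.]
-36 85 [ 8. 10. 12.]
-32 85 [ 8. 10. 12.]
-28 86 [ 8. 10. 12.]
-24 85 [ 8. 10. 13.]
-20 85 [ 8. 10. 13.]
-16 156 [ 9. 46. 49.]
-12 82 [43. 46. 49.]
-8 82 [39. 41. 43.]
-4 34 [ 9. 11. 36.]
0 82 [ 8. 10. 12.]
4 149 [ 9. 14. 37.]
8 96 [39. 41. 44.]
12 103 [43. 46. 49.]
16 77 [46. 48. 49.]
20 4 [11. 12. 12.]
24 84 [ 8. 11. 12.]
28 80 [ 8. 10. 12.]
32 89 [ 8. 10. 13.]
36 99 [ 9. 11. 90.]
40 98 [ 8. 11. 88.]
44 67 [ 7. 10. 90.]
48 79 [ 2.  5. 85.]
52 121 [ 3. 74. 90.]
tall box x 535 550 y -95 -65 13
tall box x 475 750 y -60 225 2972
tall box x 620 750 y 245 370 575
tall box x 440 460 y 300 385 45
tall box x 535 555 y 305 390 44
tall box x 665 750 y 400 500 272
```

Top view: tall cassette at about (192,199), short one at (196,254) in the rack, stand at (367,267) close in front of the tank (lid edge at about row 232). The side view agrees: the dark slabs are at (290,168) and (253,183), and the stand is at (252,268).

Request:
apply_moves(motion="0.5 -40 -14 0 0.12;0.5 -80 -28 5 0.24;0.5 -120 -42 10 0.36;0.5 -159 -55 15 0.48;0.5 -198 -69 20 0.6;0.5 -237 -82 25 0.72;0.5 -276 -96 30 0.84;0.5 -315 -109 30 0.96;0.5 -354 -123 30 1.08;0.5 -393 -136 30 1.2;0.5 -430 -149 40 1.243;0.5 -444 -154 60 1.243;0.5 -444 -154 80 1.243;0.5 -444 -154 80 1.243;0.5 -444 -154 80 1.243;0.5 -444 -154 80 1.243", newtons=40)

```text
time_s: 2.23
eef_pos: [545.6, 348.9, 152.3]
eef_rot: [-2.129, -2.31, -0.001]
contact_force: [0.8, 0.4, -0.4]
grip_width: 42.9
grasp_force: 0.0
```

Request:
apply_moves(motion="0.5 -2 1 20 0;0.5 -2 1 40 0;0.5 -2 1 55 0;0.5 -2 1 65 0;0.5 -2 1 72 0;0.5 -2 1 72 0;0.5 -2 1 72 0;0.2 -2 1 72 0;0 -2 1 72 0;0 -2 1 72 0;0 -2 1 72 0;0 -2 1 72 0;0 -2 1 72 0;0 -2 1 72 0;0 -2 1 72 0;0 -2 1 72 0", newtons=40)

```text
time_s: 3.57
eef_pos: [547.6, 346.1, 80.2]
eef_rot: [2.131, 2.308, 0.002]
contact_force: [-0.9, -0.7, 6.8]
grip_width: 7.4
grasp_force: 40.0
```

Request:
apply_moves(motion="0 0 0 -4 0;0 0 0 -10 0;0 0 0 -20 0;0 0 0 -35 0;0 0 0 -55 0;0 0 0 -75 0;0 0 0 -95 0;0 0 0 -115 0;0 0 0 -130 0;0 0 0 -140 0;0 0 0 -140 0;0 0 0 -140 0", newtons=60)

```text
time_s: 4.57
eef_pos: [547.1, 345.8, 219.6]
eef_rot: [-2.131, -2.308, -0.001]
contact_force: [-0.7, 0.2, -2.8]
grip_width: 6.9
grasp_force: 59.6
```

Run:
```python
from h import *
np.set_printoptions(precision=1,suppress=True)
o=get_obs();print(o["eef_pos"],R.from_rotvec(o["eef_rot"]).as_matrix().round(3).tolist(),o["grip_width"],o["grasp_force"],o["contact_force"])
for c in("top","side"):
    p=grab_frame(c);w=pts(p);save(p,c+"1")
    for n in("tall_cassette","short_cassette"):
        for r in regions_of(n,p)[:2]:
            q=w[r["mask"]];q=q[~np.isnan(q[:,0])]
            if len(q)<10: continue
            print(c,n,round(r["confidence"],2),len(q),np.percentile(q,[2,50,98],axis=0).tolist())
            if c=="side" and n[0]=="t": np.save("tallside.npy",q)
            for zl in (60,100,130,150,170,190,210,230):
                t=q[abs(q[:,2]-zl)<10]
                if len(t)>8: print('  z',zl,len(t),t.min(0),t.max(0))
```

```text
[547.1 345.8 219.6] [[-0.08, 0.997, 0.0], [0.997, 0.08, 0.0], [0.0, 0.0, -1.0]] 6.932888405230042 59.64448928833008 [-0.7  0.2 -2.8]
top tall_cassette 0.93 530 [[543.3038993154827, 307.83464801302136, 149.65097245104923], [546.0751067525223, 323.07506113813724, 204.39781499489845], [552.7911666170057, 350.26304957265165, 248.48028928415096]]
  z 150 55 [543.1 307.9 147.5] [552.3 353.6 159.9]
  z 170 100 [542.6 307.6 160. ] [553.8 353.7 179.7]
  z 190 91 [543.1 307.6 180. ] [553.4 348.9 199.8]
  z 210 77 [544.1 307.6 200.5] [553.4 338.6 219.7]
  z 230 83 [544.7 307.7 220. ] [552.2 337.7 240. ]
top short_cassette 0.63 145 [[448.0100787508965, 300.7780357455409, 16.305966229271686], [450.60659472314285, 313.64540890493777, 69.09311919581467], [456.19007339214164, 330.4000237281618, 79.97321933081061]]
  z 60 37 [448.  300.5  50.2] [456.4 330.4  69.2]
side tall_cassette 0.88 387 [[541.1851288130615, 304.61071114107904, 5.5742800233644125], [547.1311967827706, 315.9060651249515, 190.76168556471617], [610.4526820203067, 719.2647292159045, 245.49850332544162]]
  z 150 53 [540.8 303.9 146.8] [554.4 380.3 159.8]
  z 170 83 [540.9 305.3 160.1] [554.5 380.1 179.8]
  z 190 81 [541.1 304.4 180.6] [554.6 378.2 200. ]
  z 210 70 [542.3 303.4 200.1] [554.4 367.  219.3]
  z 230 53 [545.2 302.8 220.3] [554.1 330.1 239.3]
side short_cassette 0.52 209 [[442.5308036738549, 297.8050773760411, 3.414694382475625], [451.3688248190071, 317.11319689249444, 48.40927394459118], [458.47321729256765, 505.550140753907, 78.16065191480091]]
  z 60 44 [444.9 298.2  50.6] [457.6 377.7  69.7]
```

Cassette held upright, underside about 148 mm, and the short one is unmoved. Carrying it over to the stand.

Request:
apply_moves(motion="0 -12 -5 0 0;0 -35 -15 0 0.02;0 -60 -26 0 0.05;0 -85 -37 0 0.08;0 -110 -47 0 0.1;0 -135 -58 0 0.13;0 -160 -69 0 0.16;0 -185 -80 0 0.18;0 -210 -90 0 0.2;0 -235 -101 0 0.22;0 -260 -112 0 0.247;0 -282 -121 0 0.247;0 -297 -127 0 0.247;0 -305 -131 10 0.247;0 -305 -131 30 0.247;0 -305 -131 55 0.247;0 -305 -131 75 0.247;0 -305 -131 75 0.247;0 -305 -131 75 0.247;0 -305 -131 75 0.247", newtons=60)

```text
time_s: 6.53
eef_pos: [441.5, 31.2, 145.1]
eef_rot: [2.399, 2.028, 0.001]
contact_force: [-0.2, -1.0, -0.5]
grip_width: 7.3
grasp_force: 59.5
```

Run:
```python
from h import *
np.set_printoptions(precision=1,suppress=True)
o=get_obs();print(o["eef_pos"],R.from_rotvec(o["eef_rot"]).as_matrix().round(3).tolist(),o["grip_width"],o["grasp_force"],o["contact_force"])
p=grab_frame("side");w=pts(p);save(p,"side2")
f=cv2.resize(p["frame"][130:330,180:340,::-1],None,fx=3,fy=3,interpolation=cv2.INTER_CUBIC);cv2.imwrite("pics/crop2.png",f)
for n in("tall_cassette",):
    for r in regions_of(n,p)[:1]:
        q=w[r["mask"]];q=q[~np.isnan(q[:,0])];q=q[abs(q[:,1]-33)<60]
        print(r["confidence"],len(q),np.percentile(q,[1,50,99],axis=0))
        e=q[q[:,1]<5]
        for z in range(50,160,10):
            t=e[abs(e[:,2]-z)<5]
            if len(t)>4: print(z,len(t),t.min(0),t.max(0))
```

```text
[441.5  31.2 145.1] [[0.167, 0.986, 0.001], [0.986, -0.167, -0.0], [0.0, 0.001, -1.0]] 7.263547256814009 59.509180784225464 [-0.2 -1.  -0.5]
0.66 589 [[432.7  -8.7  19.6]
 [440.8   1.4 122.7]
 [452.7  85.8 173.1]]
80 26 [432.4  -8.7  75.1] [441.1  -0.6  84.4]
90 31 [432.5  -8.5  85.1] [441.8   3.3  94.8]
100 28 [433.2  -8.9  95.6] [442.2   5.  104.6]
110 29 [432.5  -9.5 105.4] [442.4   4.9 114.9]
120 32 [432.8  -8.7 115.6] [441.7   1.3 124.9]
130 31 [433.4  -8.2 125.7] [442.3   5.  134.8]
140 31 [432.5  -7.5 135.1] [441.   -1.1 144.7]
150 29 [433.   -9.1 145.1] [441.7   1.2 154.8]
```

View pics/crop2.png

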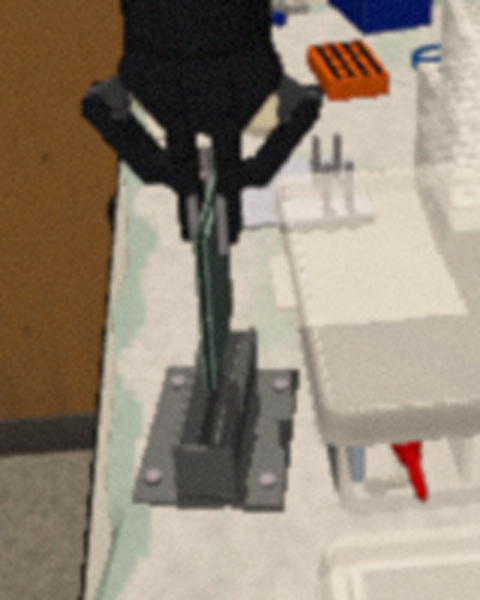

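Crop: cassette vertical, lower edge at (210,390), directly above and in line with the slot at (210,420). Lowering it in.

Request:
apply_moves(motion="0 0 -1.5 8 0;0 0 -1.5 16 0;0 0 -1.5 24 0;0 0 -1.5 30 0;0 0 -1.5 36 0;0 0 -1.5 42 0;0 0 -1.5 47 0;0 0 -1.5 52 0;0 0 -1.5 52 0;0 0 -1.5 52 0", newtons=60)

```text
time_s: 7.47
eef_pos: [439.3, 31.4, 92.1]
eef_rot: [-2.399, -2.028, 0.001]
contact_force: [-0.5, 0.4, -0.5]
grip_width: 7.0
grasp_force: 59.6
```

Request:
apply_moves(motion="0 0 0 3 0;0 0 0 6 0;0 0 0 8 0;0 0 0 9 0;0 0 0 10 0;0 0 0 10.5 0;0 0 0 10.5 0")

```text
time_s: 8.05
eef_pos: [439.6, 31.5, 82.2]
eef_rot: [-2.399, -2.028, -0.001]
contact_force: [-1.9, -1.1, 5.9]
grip_width: 6.8
grasp_force: 60.8
```

Underside is on the floor: the force is 5.9 N upward at the predicted height. Releasing.

Request:
apply_moves(motion="0.15 0 0 0 0;0.2 0 0 0 0;0.25 0 0 0 0;0.25 0 0 0 0;0.25 0 0 0 0;0.25 0 0 0 0;0.25 0 0 0 0", newtons=20)

```text
time_s: 8.63
eef_pos: [439.4, 31.6, 81.8]
eef_rot: [2.399, 2.028, 0.0]
contact_force: [0.3, 0.4, 0.3]
grip_width: 21.1
grasp_force: 0.0
```

Run:
```python
from h import *
np.set_printoptions(precision=1,suppress=True)
p=grab_frame("side");w=pts(p)
cv2.imwrite("pics/crop3.png",cv2.resize(p["frame"][130:330,180:340,::-1],None,fx=3,fy=3,interpolation=cv2.INTER_CUBIC))
for r in regions_of("tall_cassette",p)[:1]:
    q=w[r["mask"]];q=q[~np.isnan(q[:,0])];q=q[abs(q[:,1]-33)<60];print(r["confidence"],np.percentile(q,[1,50,99],axis=0))
```

```text
0.84 [[428.6  -8.2  33.6]
 [440.5  14.2  83.3]
 [451.2  67.1 111.9]]
```

View pics/crop3.png

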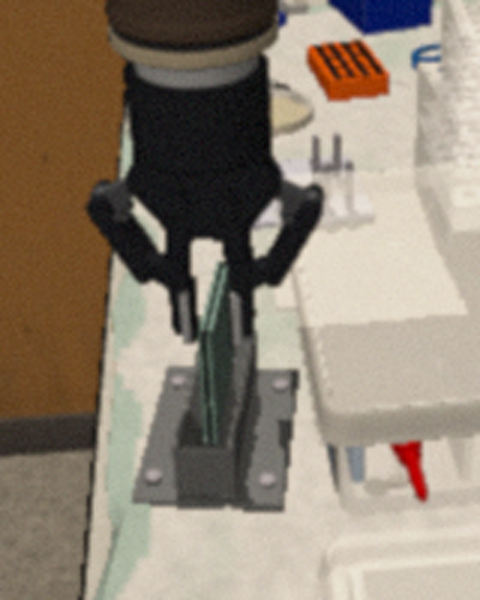

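Crop: cassette stands in the slot (foot at (210,440), top at (222,265), top height about 110 mm), with open fingers clear on both sides. Retracting straight up.

Request:
apply_moves(motion="0.25 0 0 -5 0;0.25 0 0 -15 0;0.25 0 0 -30 0;0.25 0 0 -50 0;0.25 0 0 -75 0;0.25 0 0 -100 0;0.25 0 0 -120 0;0.25 0 0 -130 0;0.25 0 0 -130 0;0.25 0 0 -130 0;0.25 0 0 -130 0")

```text
time_s: 9.65
eef_pos: [438.9, 31.5, 211.2]
eef_rot: [-2.399, -2.028, 0.001]
contact_force: [-0.1, -0.2, -0.2]
grip_width: 21.6
grasp_force: 0.0
```

Run:
```python
from h import *
np.set_printoptions(precision=1,suppress=True)
p=grab_frame("side");w=pts(p)
for n in("tall_cassette","short_cassette"):
  for r in regions_of(n,p)[:1]:
    q=w[r["mask"]];q=q[~np.isnan(q[:,0])];print(n,r["confidence"],np.percentile(q,[3,50,97],axis=0))
    z=np.percentile(q[:,2],97);t=q[q[:,2]>z-6];print(cv2.minAreaRect(t[:,:2].astype(np.float32)))
o=get_obs();print(o["time_s"],o["eef_pos"],o["contact_force"])
```

```text
tall_cassette 0.66 [[431.5  -7.5  35.9]
 [440.4  14.6  82.9]
 [450.5  68.5 110.2]]
((440.7630615234375, 31.57775115966797), (80.38947296142578, 8.0611572265625), 80.5512466430664)
short_cassette 0.48 [[447.4 298.1  17.1]
 [452.  301.5  45.9]
 [456.1 370.7  77.8]]
((448.78631591796875, 357.77801513671875), (4.810271263122559, 27.289995193481445), 4.166759014129639)
9.8 [438.8  31.4 210.9] [-0.  -0.6  0.6]
```

Tall cassette's top is at 110 mm, centred at (440.8, 31.6) and aligned with the slot. The short one is still in place.

```bash
python3 -c "
from bench import *
print(close_job())"
```

```text
the job is handed in; nothing more can be done
None
```

The tall cassette was lowered into the casting stand's slot, released standing upright on its floor, and the short one left in its place in the rack; the job was handed in at about 10 s, and no verdict came back.

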